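# Put the soldering board away under its keeper bar

### The job

Put the white soldering board away: lay it face to face and squarely on the black charcoal board in the bench cradle, edges flush all round, and let go of it. Then swing the red keeper bar shut over the pile until it clicks home past the brass detent ball against its stop, leaving the pile square. Leave the jar, the steel block and the pliers where they are.

Things in the scene. Friction and masses are not known exactly. Their poses are not given: they have to be found in the camera images.
- white_board: loose off-white ceramic soldering board, flat slab 120 x 60 x 14 mm, about 0.2 kg, lying flat on the bench. Origin: centre of its underside; x along the 120 mm length, y along the 60 mm width, z up.
- charcoal_board: black charcoal board, 120 x 60 x 14 mm too, loose, already lying in the cradle: underside 10 mm above the bench, top 24 mm. Origin: centre of its underside; x along the length, y along the width, z up. Low lips (20 mm above the bench, below its top) hold it with about 1.5 mm play. The white board laid on it has its top 38 mm above the bench.
- cradle: cradle fixed to the bench, dark steel base 230 x 110 x 10 mm. Origin: on the bench, under the pile's centre; x along the pile from hinge post (22 mm wide, x -85 mm) to latch post, y to the side where the keeper opens, z up. Aluminium latch post: x 75 to 95, y -8 to 28 mm, 37.5 mm high; stop plate on its -y side 52 mm high.
- keeper (a joint): angle of the red keeper bar about its upright hinge, rad. 0: shut, along the cradle's +x over the pile, at its stop; grows (to 2.0) counter-clockwise seen from above, to the cradle's +y. Stays where left; about 0.5 N at the knob moves it. At 0.14 the ball blocks it until pushed with about 10 N at the knob; then it rides over the ball (1 N); by 0.015 the ball is up behind it and holds it.
- keeper_hinge (a point): point on the keeper's upright hinge axis, 46 mm above the bench, at the cradle's x -85, y 0 mm. The bar starts here: 16 mm wide, from 41 to 51 mm above the bench (3 mm above the pile of two), reaching 198 mm from the axis.
- keeper_knob (a point): middle of the upright black knob on the keeper bar, 185 mm from the hinge axis, 70 mm above the bench. The knob is a cylinder 18 mm in diameter reaching from the bar's top (51 mm) to 86 mm above the bench; it can be pushed sideways or pinched. Its x axis points along the bar away from the hinge.
- detent (a joint): how far the brass detent ball (12 mm, sprung, in the latch post at the cradle's x +85, y +13.5 mm, top 44 mm above the bench) is pressed down, m: 0 up (bar clear of it, or fully shut), about 0.003 while the bar rides over it.
- flux_jar: bystander: jar 56 mm in diameter, 75 mm high, blue cap, standing. Origin: centre of its underside.
- bench_block: bystander: square steel bench block 65 x 65 x 22 mm. Origin: centre of its underside.
- pliers: bystander: pliers with blue handles, lying flat, 160 mm long, 52 mm wide, 12 mm high. Origin: near the middle, on the bench; x towards the jaws.
Things that resemble listed ones, but are neither listed nor needed, are in the scene too. There is more than one size of the white_board; the job needs the middle-sized.

How it is judged:
By the outcome, as a careful person would: the job done as asked, in the order asked, and still so for the second after the job is handed in, with the robot touching nothing.
It also fails if it takes over 64 s, if anything falls off the work surface, if the arm or the gripper's body presses on something with over 40 N, if the wrist force passes 120 N, or if a joint passes its speed limit or range.

### The arm

A 6-joint arm with a two-finger parallel gripper is mounted at the origin on the work surface. World frame = base frame: x ahead of the robot, y to its left, z up, the work surface at z = 0. Lengths are in m, angles in degrees, forces in N, time in s.
With the tool pointing down it reaches from about 0.3 to 0.75 m from the base axis. Payload 8.5 kg.
Tool frame: the origin (TCP) lies midway between the tips of the shut fingers; the grasp point (between the pads) lies 19 mm behind it (env.grasp_offset is the distance from the TCP to the grasp point, in m); z points along the fingers, y is the line along which they close (so a half turn about z gives the same grasp; the last joint's range is limited). The gripper opens to 85 mm and grips with 20 to 120 N. Pads are 22 mm wide; open, the fingers measure 114 mm over their backs; the gripper's body (76 mm by 85 mm) begins 54 mm behind the grasp point. The pads swing forward as they close: fully open they stand 13 mm farther back than shut.
Start: joints at [53.153, 21.807, 74.336, -0, 83.858, -12.336], TCP at [0.228, 0.5, 0.231] pointing down, gripper open.
Joint ranges: [-178.18, 178.18], [-50.72, 133.34], [12.68, 142.11], [-81.47, 261.47], [9.98, 163.14], [-165.26, 165.26]. Speed limits (degrees/s): [136.94, 136.94, 180, 180, 180, 180].

### API

Orientations are given as a 3x3 rotation matrix whose columns are the frame's x, y, z axes.
In Python, from rig import env gives the robot as it stands.
- The arm moves only by the tool servo_tool, never from a script. Its argument "deltas" is text: rows parted by semicolons, each of 7 numbers parted by spaces: the opening, from 0 (shut) to 1 (fully open), then the shift along the tool's x, y, z in mm, then the turn, a rotation vector about the tool's x, y, z in rad. A call has 1 to 8 rows; each row shifts and turns the commanded pose from where the row before left it, along the tool's axes as they then stand; what a row does not reach is not made up. A row lasts 1/12 s, in which the tool goes at most 41.7 mm and 7.16 degrees, less where a joint would pass 70% of its speed; a pose out of reach is approached as far as the arm can. A call is refused whole if a number of a shift passes 41.7 or a number of a turn 0.125, either way. A call with a gripper value outside its range is refused whole. The fingers move at their own pace and stop on an object; "newtons" is the grip in N (left out, the last holds). Time passes only in rows, so rows that do not move let the fingers close. It gives the time, the measured TCP pose, the force, the opening and the grip force at its end, in the units of the state.
- env.observe(): the state, without advancing time (a new reading comes with each control period).
- env.get_image(name): name is "scene" or "top" or "wrist"; returns a dict with "img" (480x640x3 uint8, red, green, blue), "depth" (480x640 float32, m along the optical axis (not along the pixel's ray), 0 where there is no reading), "camera_matrix" (3x3 intrinsics, pixels), "world_to_cam" (4x4, takes a point from world to camera coordinates). Camera axes: x right, y down, z forward; pixel columns grow to the right and rows downward; lengths in m; the calibration is good to about 2 mm. A picture is of the moment at which its call begins.
- env.close_job(): hands the job in; it is judged then, once.
Trained networks look in a picture, given as the dict that the camera call returned (one of the last four; its "shot" number tells which), for a name from the list of things; names that differ only in an ending like _2 or _b are one class to them, and where a whole thing is asked for, a point or a joint stands for the part that bears it (a point fixed in the world has none). Each returns a list of dicts, best first, with "conf" (0 to 1); they miss things now and then, are a little off and sometimes report something else, mostly with a low value. They report only what shows in the picture. A call takes as long as a camera call. They do not tell look-alikes from the thing itself.
- env.spot_in(name, picture): "bbox" ([centre column, centre row, width, height] in pixels, round what is visible of it).
- env.spot_point(name, picture): "uv" ([column, row] in pixels: a listed point, or the origin of a listed thing).
The state is a dict: "time_s": time; "q": joint angles; "qvel": joint speeds; "joint_efforts": joint torques, N m; "position": TCP position; "tool_rot": TCP orientation; "ft_force": force on the tool from outside, world axes, zero at the start; "wrist_torque": the same for the moment, N m; "grip_width": finger opening in m; "gripper_force": force on a finger pad.
Only numpy, scipy, OpenCV 4.12 (cv2) and the standard library are available. Lean on these libraries where they do the work, as an engineer would, in place of code of your own. Each camera call takes 0.05 s, during which the arm holds its last target. There are 200 camera calls.

## Working session

There is one attempt and no reset: what is moved stays moved. The work goes in short steps, Python scripts to look and compute and a tool call to move; the robot and the scene stay as the last step left them, time stands still between calls to the robot, and variables do not carry over. Pictures are saved under pics/ and viewed, at most 10 in all, crops included, and the job is handed in when it is done.

Besides the shell and the picture viewer there is one more tool, called as a command line: name --argument value ..., lists and objects as JSON in quotes. servo_tool: Moves the arm, as the interface text tells. Its arguments: {"type":"object","properties":{"deltas":{"type":"string"},"newtons":{"type":"number"}},"required":["deltas"]}

```bash
ls; mkdir -p pics; python3 - <<'E'
from rig import env
import cv2, numpy as np
s=env.observe(); print(s['time_s'],s['position'],s['tool_rot'],s['grip_width'],env.grasp_offset)
ims=[]
for n in ['top','scene']:
    p=env.get_image(n); ims.append(p['img'])
    np.savez(f'pics/{n}.npz',**{k:p[k] for k in ['img','depth','camera_matrix','world_to_cam']})
    cv2.imwrite(f'pics/{n}.png',p['img'][:,:,::-1])
    for o in ['white_board','charcoal_board','cradle','keeper_hinge','keeper_knob']:
        print(n,o,[(np.round(d['uv']).tolist(),round(d['conf'],2)) for d in env.spot_point(o,p)][:4])
E
```

```text
pics
0.0 [0.22797859 0.50018214 0.23069714] [[-9.09884239e-01  4.14861193e-01 -9.29053109e-04]
 [ 4.14862093e-01  9.09883489e-01 -1.21647969e-03]
 [ 3.40659868e-04 -1.49228462e-03 -9.99998829e-01]] 0.08579798060444423 0.0187
top white_board [([413.0, 240.0], 0.87), ([461.0, 300.0], 0.71), ([462.0, 222.0], 0.63)]
top charcoal_board [([294.0, 228.0], 0.89)]
top cradle [([291.0, 224.0], 0.71)]
top keeper_hinge [([300.0, 252.0], 0.98)]
top keeper_knob [([224.0, 259.0], 0.83)]
scene white_board [([208.0, 251.0], 0.95), ([182.0, 187.0], 0.93), ([145.0, 260.0], 0.79)]
scene charcoal_board [([355.0, 283.0], 0.78)]
scene cradle [([354.0, 288.0], 0.71)]
scene keeper_hinge [([500.0, 357.0], 0.66), ([348.0, 240.0], 0.58)]
scene keeper_knob [([437.0, 239.0], 0.77)]
```

View pics/top.png

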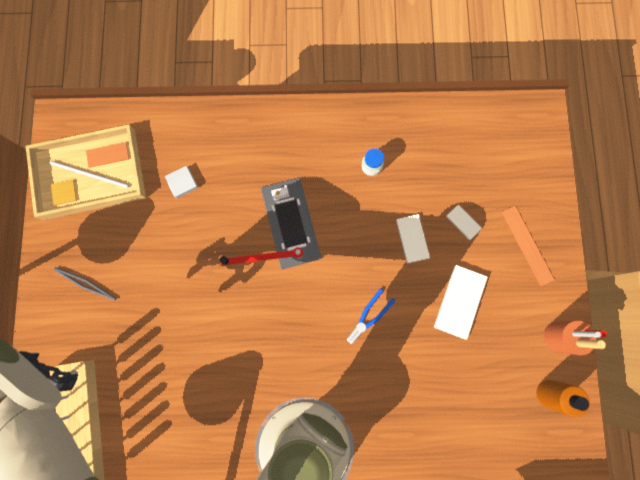

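View pics/scene.png

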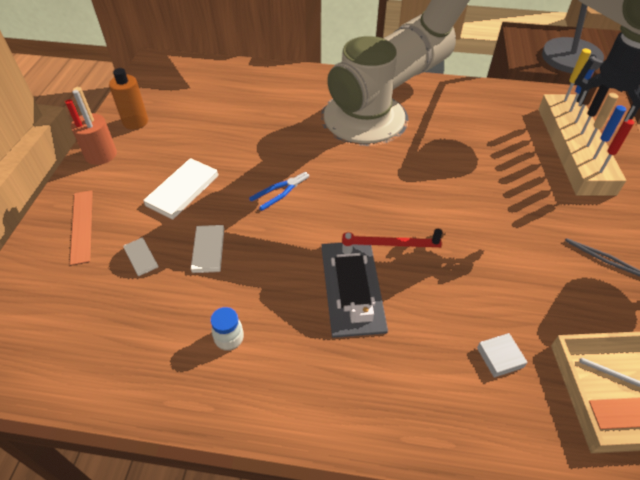

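The top view shows the middle-sized white board at (413,238), the cradle at (291,224), the hinge at (298,253) near the robot, and the open keeper with its knob at (224,260). The bigger white slab is at (461,301) and the small one at (463,222). The scene view agrees.

```bash
cat > h.py <<'E'
import numpy as np, cv2
def cloud(p):
    K=p['camera_matrix'];T=np.linalg.inv(p['world_to_cam']);d=p['depth']
    v,u=np.mgrid[:d.shape[0],:d.shape[1]]
    c=np.stack([(u-K[0,2])/K[0,0]*d,(v-K[1,2])/K[1,1]*d,d],-1)
    w=c@T[:3,:3].T+T[:3,3]; w[d<=0]=np.nan
    return w
def atz(p,uv,z):
    K=p['camera_matrix'];T=np.linalg.inv(p['world_to_cam'])
    r=T[:3,:3]@np.array([(uv[0]-K[0,2])/K[0,0],(uv[1]-K[1,2])/K[1,1],1]);o=T[:3,3]
    return o+r*(z-o[2])/r[2]
def proj(p,X):
    c=p['world_to_cam'][:3,:3]@np.asarray(X,float)+p['world_to_cam'][:3,3];q=p['camera_matrix']@c
    return q[:2]/q[2]
def rect(P):
    r=cv2.minAreaRect((P[:,:2]*1000).astype(np.float32));(c,s,a)=r
    b=cv2.boxPoints(r);e=[b[1]-b[0],b[2]-b[1]];l=max(e,key=np.linalg.norm)
    return np.round(c,1),np.round(s,1),round(float(np.degrees(np.arctan2(l[1],l[0])))%180,2)
E
python3 - <<'E'
from h import *
p=np.load('pics/top.npz');w=cloud(p)
print(p['world_to_cam'])
def blob(u,v,z0,z1,r=45):
    m=((w[...,2]>z0)&(w[...,2]<z1)).astype(np.uint8)
    n,l=cv2.connectedComponents(m,connectivity=4)
    P=w[l==l[v,u]]; return rect(P),len(P),np.median(P[:,2])
for u,v in [(413,240),(461,300),(463,222)]: print(w[v,u],blob(u,v,.006,.025))
print(w[228,294],blob(294,228,.018,.03))
print('hinge',atz(p,(300,252),.046),'knob',atz(p,(224,259),.07),'cradle',atz(p,(291,224),0),'charc',atz(p,(294,228),.01))
E
```

```text
[[-1.93032964e-02 -9.99813282e-01 -8.85292246e-04 -5.06064295e-02]
 [-9.84625432e-01  1.91638033e-02 -1.73624615e-01  5.17158191e-01]
 [ 1.73609162e-01 -2.47984615e-03 -9.84811510e-01  1.19264903e+00]
 [ 0.00000000e+00  0.00000000e+00  0.00000000e+00  1.00000000e+00]]
[ 0.51676581 -0.29422488  0.01282636] ((array([ 523.3, -293.6]), array([121.5,  61.1]), 11.5), 1039, np.float64(0.013366372681312022))
[ 0.35667958 -0.40851858  0.01889881] ((array([ 354.2, -408.3]), array([ 87.6, 170.6]), 157.72), 2258, np.float64(0.019158107197812413))
[ 0.5635629  -0.43082296  0.0089728 ] ((array([ 565.5, -432.7]), array([88.3, 46. ]), 40.18), 515, np.float64(0.010144723999759186))
[0.55331453 0.01938265 0.02230144] ((array([569.2,  28.5]), array([133.4,  74.4]), 12.36), 1066, np.float64(0.02323694853383751))
hinge [0.48549171 0.00306123 0.046     ] knob [0.46783197 0.19244773 0.07      ] cradle [0.56895795 0.02873168 0.        ] charc [0.5558119  0.02014465 0.01      ]
```

servo_tool --deltas "1 0 0 0 0 0 -0.105;1 0 0 0 0 0 -0.105;1 0 0 0 0 0 -0.105;1 0 0 0 0 0 -0.105;1 0 0 0 0 0 -0.105;1 0 0 0 0 0 -0.105;1 -16 -36 0 0 0 0;1 -16 -36 0 0 0 0"

```text
time_s: 1.27
position: [0.2736, 0.4362, 0.231]
tool_rot: [[-0.979, -0.205, -0.0], [-0.205, 0.979, -0.0], [0.0, -0.0, -1.0]]
ft_force: [0.3, 0.1, 0.4]
grip_width: 0.0852
gripper_force: 0.0
```

servo_tool --deltas "1 -16 -36 0 0 0 0;1 -16 -36 0 0 0 0;1 -16 -36 0 0 0 0;1 -16 -36 0 0 0 0;1 -16 -36 0 0 0 0;1 -16 -36 0 0 0 0;1 -16 -36 0 0 0 0;1 -16 -36 0 0 0 0"

```text
time_s: 1.93
position: [0.458, 0.1781, 0.2315]
tool_rot: [[-0.98, -0.201, 0.0], [-0.201, 0.98, 0.0], [-0.0, 0.0, -1.0]]
ft_force: [1.0, 1.7, 0.4]
grip_width: 0.0854
gripper_force: 0.0
```

servo_tool --deltas "1 -16 -36 0 0 0 0;1 -16 -36 0 0 0 0;1 -16 -36 0 0 0 0;1 -16 -36 0 0 0 0;1 -16 -36 0 0 0 0;1 0 0 0 0 0 0;1 0 0 0 0 0 0"

```text
time_s: 2.52
position: [0.5723, 0.0181, 0.2306]
tool_rot: [[-0.98, -0.198, -0.001], [-0.198, 0.98, 0.0], [0.001, 0.0, -1.0]]
ft_force: [0.0, 0.9, 0.5]
grip_width: 0.0853
gripper_force: 0.0
```

```bash
python3 - <<'E'
from rig import env
from h import *
p=env.get_image('wrist');np.savez('pics/w1.npz',**{k:p[k] for k in ['img','depth','camera_matrix','world_to_cam']})
cv2.imwrite('pics/w1.png',p['img'][:,:,::-1]); print(np.linalg.inv(p['world_to_cam'])[:3])
for o in ['charcoal_board','cradle','keeper_hinge','keeper_knob']:
    for d in env.spot_point(o,p)[:2]: print(o,d['uv'],d['conf'],atz(p,d['uv'],{'charcoal_board':.01,'cradle':0,'keeper_hinge':.046,'keeper_knob':.07}[o]))
E
```

```text
[[-1.97590601e-01  9.43390724e-01  2.66405512e-01  5.04417348e-01]
 [ 9.80284472e-01  1.90000109e-01  5.42430866e-02  3.51361256e-03]
 [ 5.55348327e-04  2.71871111e-01 -9.62333513e-01  3.73299140e-01]]
charcoal_board [327.1, 203.6] 0.66 [0.56799554 0.02583212 0.01      ]
cradle [329.4, 200.6] 0.74 [0.56587718 0.02829153 0.        ]
cradle [124.3, 291.5] 0.51 [ 7.24808580e-01 -1.93834983e-01 -5.55111512e-17]
keeper_hinge [326.2, 119.5] 0.83 [0.48453724 0.00667345 0.046     ]
keeper_knob [539.7, 143.6] 0.58 [0.4685953  0.19391994 0.07      ]
```

View pics/w1.png

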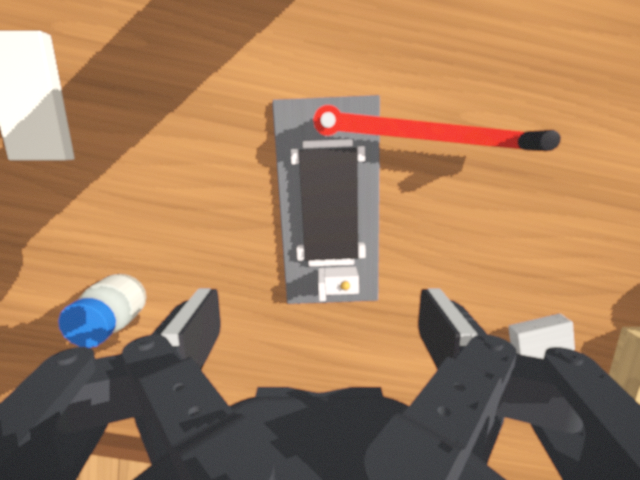

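The wrist view shows the charcoal board spanning about (300–360, 149–262), the hinge cap at (328,120), the knob at (540,140), and the brass ball at (345,285). Next I'll fit the charcoal outline precisely.

```bash
cat >> h.py <<'E'
def fitblob(p,mask,z,uv):
    """min-area rect of the mask's component at uv, its contour projected on plane z"""
    n,l=cv2.connectedComponents(mask.astype(np.uint8),connectivity=4)
    c=max(cv2.findContours((l==l[uv[1],uv[0]]).astype(np.uint8),cv2.RETR_EXTERNAL,cv2.CHAIN_APPROX_NONE)[0],key=cv2.contourArea)
    return rect(np.array([atz(p,x[0],z) for x in c]))
E
python3 - <<'E'
from h import *
p=np.load('pics/w1.npz');w=cloud(p);im=p['img'];print(im[200,330],im[200,290],im[130,300],w[200,330])
g=im.max(2)
for t in (40,50,60): print(t,fitblob(p,cv2.morphologyEx((g<t).astype(np.uint8),cv2.MORPH_OPEN,np.ones((9,9))),.024,(330,200)))
m=(w[...,2]>.021)&(w[...,2]<.03)&(g<80)
print(fitblob(p,cv2.morphologyEx(m.astype(np.uint8),cv2.MORPH_OPEN,np.ones((9,9))),.024,(330,200)))
# base outline
m=(w[...,2]>.006)&(w[...,2]<.016); print('z med', np.nanmedian(w[150:260,305:355,2]),np.nanmedian(w[200:280,365:373,2]))
m=(w[...,2]>.005)&(w[...,2]<.06)&(im[...,0]<im[...,2]+40)
P=w[(w[...,2]>.005)&(w[...,2]<.02)&(np.abs(im[...,0].astype(int)-im[...,2])<30)]
P=P[np.hypot(P[:,0]-.568,P[:,1]-.02)<.135];P=P[np.abs(P[:,1]-.02)<.09];print('base',rect(P))
hsv=cv2.cvtColor(im,cv2.COLOR_RGB2HSV);r=((hsv[...,0]<6)|(hsv[...,0]>174))&(hsv[...,1]>180)&(w[...,2]>.035)
print('bar',rect(w[r]))
E
```

```text
[80 76 73] [96 96 97] [97 97 98] [0.56119608 0.02719653 0.02386934]
40 (array([662.4,  37. ]), array([568.9, 875.2]), 101.36)
50 (array([662.2,  38.3]), array([568.9, 862.3]), 101.36)
60 (array([661.1,  43.4]), array([568.9, 849.2]), 101.36)
(array([662.4,  37. ]), array([568.9, 875.2]), 101.36)
z med 0.023900503506795012 0.009879587617839858
base (array([572.6,  28.9]), array([227.9, 108.9]), 13.87)
bar (array([474.4,  91.2]), array([ 23.2, 191. ]), 97.41)
```

```bash
python3 - <<'E'
from h import *
p=np.load('pics/w1.npz');w=cloud(p);im=p['img'];g=im.max(2)
for lo,t in ((.0222,255),(.0222,100),(.0215,110),(.0222,85)):
    m=(w[...,2]>lo)&(w[...,2]<.027)&(g<=t);m[:, :285]=0;m[:,375:]=0;m[:130]=0;m[275:]=0
    m=cv2.morphologyEx(m.astype(np.uint8),cv2.MORPH_OPEN,np.ones((9,9)))
    print(lo,t,m.sum(),fitblob(p,m,.024,(330,200)))
P=w[(np.abs(w[...,2]-.01)<.003)];P=P[(np.hypot(P[:,0]-.5726,P[:,1]-.0289)<.14)];print('base',rect(P),len(P))
# hinge cap white
m=(w[...,2]>.045)&(g>200);m[:100]=0;m[140:]=0;m[:,:310]=0;m[:,345:]=0;print('cap',np.nanmedian(w[m],0),m.sum())
# brass ball
hsv=cv2.cvtColor(im,cv2.COLOR_RGB2HSV);m=(hsv[...,1]>150)&(np.arange(480)[:,None]>270)&(np.arange(480)[:,None]<298)&(abs(np.arange(640)-345)<14)
v,u=np.nonzero(m);print('ball',u.mean(),v.mean(),len(u),atz(p,(u.mean(),v.mean()),.041))
E
```

```text
0.0222 255 4728 (array([567.9,  27.4]), array([119.2,  59.6]), 13.18)
0.0222 100 4639 (array([566.8,  26.6]), array([116.8,  58.5]), 13.13)
0.0215 110 6036 (array([567.2,  27.4]), array([117.9,  59.5]), 13.7)
0.0222 85 2481 (array([588.7,  31.3]), array([72.4, 58.6]), 18.72)
base (array([572.1,  28.6]), array([229.7, 110.1]), 13.77) 10824
cap [0.48377929 0.00985807 0.05714473] 674
ball 342.6666666666667 285.6666666666667 3 [0.64710914 0.0587405  0.041     ]
```

servo_tool --deltas "1 13.7 -37 0 0 0 0;1 13.7 -37 0 0 0 0;1 13.7 -37 0 0 0 0;1 13.7 -37 0 0 0 0;1 13.7 -37 0 0 0 0;1 13.7 -37 0 0 0 0;1 13.7 -37 0 0 0 0;1 13.7 -37 0 0 0 0"

```text
time_s: 3.43
position: [0.5233, -0.2931, 0.2318]
tool_rot: [[-0.979, -0.202, 0.0], [-0.202, 0.979, -0.0], [-0.0, -0.0, -1.0]]
ft_force: [0.8, 0.8, 0.7]
grip_width: 0.0855
gripper_force: 0.0
```

servo_tool --deltas "1 0 0 0 0 0 0;1 0 0 0 0 0 0"

```text
time_s: 3.6
position: [0.5234, -0.2932, 0.2312]
tool_rot: [[-0.98, -0.199, -0.0], [-0.199, 0.98, 0.0], [0.0, 0.0, -1.0]]
ft_force: [0.4, 0.4, -0.2]
grip_width: 0.0851
gripper_force: 0.0
```

```bash
python3 - <<'E'
from rig import env
from h import *
p=env.get_image('wrist');np.savez('pics/w2.npz',**{k:p[k] for k in ['img','depth','camera_matrix','world_to_cam']})
w=cloud(p);im=p['img'];g=im.min(2);uv=proj(p,(.5233,-.2936,.014)).astype(int);print(uv,im[uv[1],uv[0]],w[uv[1],uv[0]])
for t in (.007,.009,.011):
    m=(w[...,2]>t)&(w[...,2]<.018);m[290:]=0
    m=cv2.morphologyEx(m.astype(np.uint8),cv2.MORPH_OPEN,np.ones((5,5)))
    print(t,fitblob(p,m,.014,uv))
for t in (100,120,140):
    m=(g>t)&(w[...,2]>.009);m[290:]=0;m=cv2.morphologyEx(m.astype(np.uint8),cv2.MORPH_OPEN,np.ones((5,5)));print(t,fitblob(p,m,.014,uv))
print(env.observe()['position'])
E
```

```text
[319 206] [151 146 135] [ 0.52255601 -0.29391438  0.01611348]
0.007 (array([ 522.1, -295.8]), array([118.2,  59.8]), 11.45)
0.009 (array([ 522.1, -295.8]), array([118.2,  59.8]), 11.45)
0.011 (array([ 522.1, -295.8]), array([118.2,  59.8]), 11.45)
100 (array([ 522.1, -295.9]), array([118.4,  59.6]), 11.68)
120 (array([ 522.1, -295.9]), array([118.2,  59.5]), 11.45)
140 (array([ 618.6, -273.3]), array([586.3, 902.2]), 101.42)
[ 0.5237227  -0.29193536  0.23136588]
```

servo_tool --deltas "1 1.6 -2.7 35 0 0 0;1 0 0 35 0 0 0;1 0 0 35 0 0 0;1 0 0 35 0 0 0;1 0 0 35 0 0 0;1 0 0 30 0 0 0;1 0 0 15 0 0 0;1 0 0 8 0 0 0"

```text
time_s: 4.32
position: [0.5226, -0.2927, 0.0014]
tool_rot: [[-0.979, -0.203, -0.003], [-0.203, 0.979, 0.002], [0.002, 0.003, -1.0]]
ft_force: [-0.3, 0.4, 1.1]
grip_width: 0.0851
gripper_force: 0.0
```

servo_tool --deltas "1 0 0 1 0 0 0;0.6 0 0 0 0 0 0;0.4 0 0 0 0 0 0;0.4 0 0 0 0 0 0;0.4 0 0 0 0 0 0;0.4 0 0 0 0 0 0;0.4 0 0 0 0 0 0;0.4 0 0 0 0 0 0" --newtons 40

```text
time_s: 4.98
position: [0.5236, -0.2954, 0.0043]
tool_rot: [[-0.98, -0.201, 0.003], [-0.201, 0.98, -0.002], [-0.002, -0.002, -1.0]]
ft_force: [0.7, 1.6, 5.8]
grip_width: 0.0586
gripper_force: 42.9
```

servo_tool --deltas "0.4 0 0 -5 0 0 0;0.4 0 0 -15 0 0 0;0.4 0 0 -25 0 0 0;0.4 0 0 -25 0 0 0;0.4 0 0 -25 0 0 0;0.4 0 0 -25 0 0 0;0.4 0 0 0 0 0 0;0.4 0 0 0 0 0 0"

```text
time_s: 5.65
position: [0.523, -0.2955, 0.1239]
tool_rot: [[-0.98, -0.201, 0.002], [-0.201, 0.98, -0.002], [-0.002, -0.003, -1.0]]
ft_force: [-0.4, 0.0, -2.2]
grip_width: 0.0582
gripper_force: 43.8
```

```bash
python3 - <<'E'
from rig import env
from h import *
s=env.observe();print(s['position'],s['tool_rot'],s['ft_force'],s['grip_width'])
p=env.get_image('wrist');np.savez('pics/w3.npz',**{k:p[k] for k in ['img','depth','camera_matrix','world_to_cam']})
cv2.imwrite('pics/w3.png',p['img'][:,:,::-1])
E
```

```text
[ 0.52302546 -0.29554937  0.12388014] [[-0.97962672 -0.20081363  0.00231849]
 [-0.20081853  0.97962617 -0.00211623]
 [-0.00184628 -0.00253871 -0.99999507]] [-0.42717446  0.02856079 -2.19532973] 0.058182937073383484
```

View pics/w3.png

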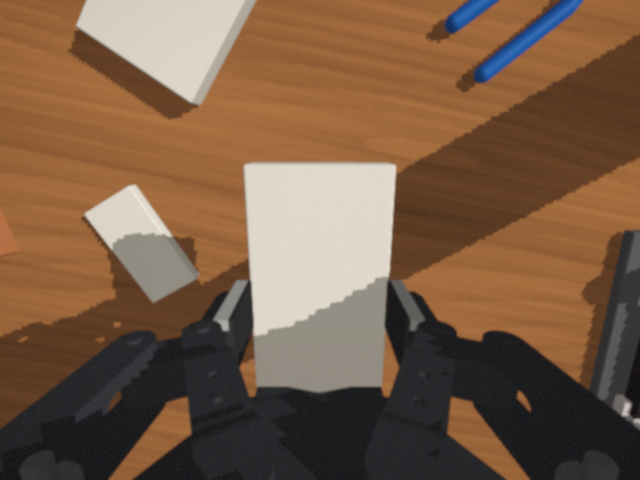

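The board is held square between the pads, with its near edge from (245,163) to (395,163).

```bash
cat >> h.py <<'E'
def plane(P):
    c=P.mean(0);n=np.linalg.svd(P-c,full_matrices=False)[2][2];n*=np.sign(n[2]);return c,n
E
python3 - <<'E'
from h import *
p=np.load('pics/w3.npz');w=cloud(p);g=p['img'].min(2)
m=np.zeros(g.shape,bool);m[175:275,265:375]=1
c,n=plane(w[m]);print(c,n)
z=lambda x,y:c[2]-(n[0]*(x-c[0])+n[1]*(y-c[1]))/n[2]
R=np.array([[-.9796,-.2008,0],[-.2008,.9796,0],[0,0,-1]]);t=np.array([.5230,-.2955,.1239])
# component by height, edges at sub-rows
m=((np.abs(w[...,2]-c[2])<.012)).astype(np.uint8)
for r in (180,200,220,240,260):
    x=np.nonzero(m[r,200:440])[0]+200;A=atz(p,(x.min()-.5,r),c[2]);B=atz(p,(x.max()+.5,r),c[2]);print(r,x.min(),x.max(),(R.T@(A-t)*1e3).round(1),(R.T@(B-t)*1e3).round(1))
for col in (260,290,320,350,380):
    y=np.nonzero(m[100:260,col])[0]+100;A=atz(p,(col,y.min()-.5),c[2]);print(col,y.min(),(R.T@(A-t)*1e3).round(1))
E
```

```text
Traceback (most recent call last):
  File "h.py", line 25, in plane
    c=P.mean(0);n=np.linalg.svd(P-c,full_matrices=False)[2][2];n*=np.sign(n[2]);return c,n
                  ~~~~~~~~~~~~~^^^^^^^^^^^^^^^^^^^^^^^^^
numpy.linalg.LinAlgError: SVD did not converge
```

```bash
sed -i 's/^    c=P.mean(0);/    P=P[np.isfinite(P).all(1)];c=P.mean(0);/' h.py
cat > held.py <<'E'
from h import *
def held(p,R,t):
    w=cloud(p);c,n=plane(w[175:275,265:375].reshape(-1,3));print('top',c.round(4),'normal',n.round(4))
    m=np.abs(w[...,2]-c[2])<.012
    for r in (185,215,245,265):
        x=np.nonzero(m[r,200:440])[0]+200
        print(r,[(R.T@(atz(p,(u,r),c[2])-t)*1e3).round(1).tolist() for u in (x.min()-.5,x.max()+.5)])
    for col in (265,320,375):
        y=np.nonzero(m[100:260,col])[0]+100;print(col,(R.T@(atz(p,(col,y.min()-.5),c[2])-t)*1e3).round(1))
E
python3 - <<'E'
from held import *
R=np.array([[-.9796,-.2008,0],[-.2008,.9796,0],[0,0,-1]])
held(np.load('pics/w3.npz'),R,np.array([.5230,-.2955,.1239]))
E
```

```text
top [ 0.4878 -0.3032  0.1334] normal [ 2.e-04 -8.e-04  1.e+00]
185 [[52.5, -30.7, -9.5], [52.5, 28.9, -9.5]]
215 [[40.3, -30.6, -9.5], [40.3, 28.8, -9.5]]
245 [[27.5, -30.6, -9.5], [27.5, 28.7, -9.5]]
265 [[18.5, -30.7, -9.5], [18.6, 28.8, -9.5]]
265 [ 61.6 -21.7  -9.5]
320 [61.6 -0.3 -9.5]
375 [61.6 21.1 -9.5]
```

servo_tool --deltas "0.4 0 0 0 0 0 -0.032;0.4 -15 38 0 0 0 0;0.4 -15 38 0 0 0 0;0.4 -15 38 0 0 0 0;0.4 -15 38 0 0 0 0;0.4 -15 38 0 0 0 0;0.4 -15 38 0 0 0 0;0.4 -15 38 0 0 0 0"

```text
time_s: 6.37
position: [0.5623, -0.0101, 0.1209]
tool_rot: [[-0.973, -0.232, -0.003], [-0.232, 0.973, 0.001], [0.003, 0.001, -1.0]]
ft_force: [1.1, 0.6, -2.0]
grip_width: 0.0583
gripper_force: 43.9
```

servo_tool --deltas "0.4 -15 38 0 0 0 0;0.4 0 0 20 0 0 0;0.4 0 0 20 0 0 0;0.4 0 0 0 0 0 0;0.4 0 0 0 0 0 0;0.4 0 0 0 0 0 0"

```text
time_s: 6.87
position: [0.5691, 0.0278, 0.0826]
tool_rot: [[-0.973, -0.231, -0.0], [-0.231, 0.973, 0.0], [0.0, 0.0, -1.0]]
ft_force: [0.1, 0.2, -0.7]
grip_width: 0.0586
gripper_force: 44.4
```

```bash
python3 - <<'E'
from rig import env
from held import *
s=env.observe();print(s['position'],s['tool_rot'],s['ft_force'],s['grip_width'])
p=env.get_image('wrist');np.savez('pics/w4.npz',R=s['tool_rot'],t=s['position'],**{k:p[k] for k in ['img','depth','camera_matrix','world_to_cam']})
cv2.imwrite('pics/w4.png',p['img'][:,:,::-1])
held(p,s['tool_rot'],s['position'])
E
```

```text
[0.56911764 0.02778772 0.08261132] [[-9.72856549e-01 -2.31409001e-01 -9.28640225e-05]
 [-2.31409004e-01  9.72856553e-01  1.70269723e-05]
 [ 8.64031782e-05  3.80543724e-05 -9.99999996e-01]] [ 0.10131422  0.24736891 -0.74621027] 0.058578105581999405
top [0.5341 0.019  0.0922] normal [ 0.0019 -0.0021  1.    ]
185 [[52.5, -30.6, -9.6], [52.5, 28.9, -9.6]]
215 [[40.4, -30.6, -9.6], [40.3, 28.9, -9.6]]
245 [[27.6, -30.5, -9.6], [27.5, 28.8, -9.6]]
265 [[18.7, -30.6, -9.6], [18.6, 28.9, -9.6]]
265 [ 61.7 -21.7  -9.6]
320 [61.7 -0.3 -9.6]
375 [61.6 21.2 -9.6]
```

View pics/w4.png

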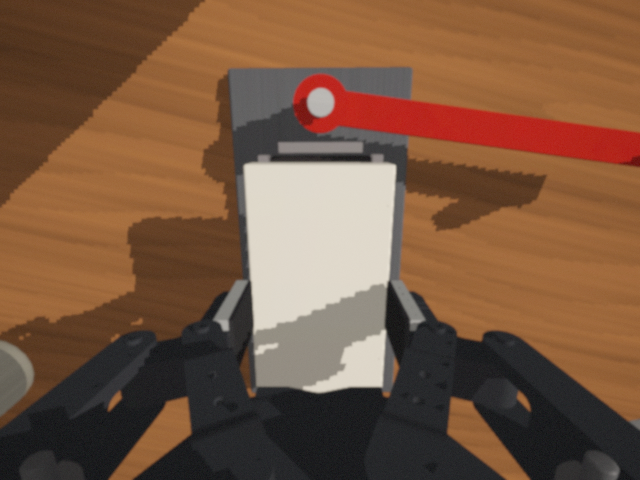

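The white board hovers over the charcoal board. The charcoal end shows as a dark strip at rows 154–162, with the end lip at (277–363, 142–152) and the base edges at columns 231 and 410. I'll measure the relative offsets from these.

```bash
python3 - <<'E'
from h import *
p=np.load('pics/w4.npz');w=cloud(p);R,t=p['R'],p['t'];T=((w-t)@R)*1e3
z=w[...,2];im=p['img']
# base near edge and sides (z~10mm)
b=np.abs(z-.010)<.003
for r in (80,95,110,125): 
    x=np.nonzero(b[r,180:460])[0]+180
    print('base row',r,[(((atz(p,(u,r),.010)-t)@R)*1e3).round(1)[:2].tolist() for u in (x.min()-.5,x.max()+.5)])
for c in (245,265,380,400):
    y=np.nonzero(b[40:140,c])[0]+40; print('base col',c,(((atz(p,(c,y.min()-.5),.010)-t)@R)*1e3).round(1)[:2])
for c in (285,300,320,340,355):
    print(c,[(r,round(float(z[r,c]*1e3),1),int(im[r,c].max()),round(float(T[r,c,0]),1)) for r in range(138,166,2)])
g=im.max(2)
print('row147',[(c,int(g[147,c]),round(float(z[147,c]*1e3))) for c in list(range(270,286,2))+list(range(356,372,2))])
print('row158',[(c,int(g[158,c]),round(float(z[158,c]*1e3))) for c in list(range(254,280,2))+list(range(364,390,2))])
E
```

```text
base row 80 [[104.0, -54.7], [103.9, 54.2]]
base row 95 [[95.7, -54.8], [95.7, 54.2]]
base row 110 [[87.3, -54.8], [87.3, -16.0]]
base row 125 [[78.7, -54.8], [78.6, -10.7]]
base col 245 [110.7 -44. ]
base col 265 [110.7 -32.2]
base col 380 [111.2  35.2]
base col 400 [111.2  46.9]
285 [(138, 9.3, 62, 71.0), (140, 9.3, 63, 69.8), (142, 20.4, 117, 68.7), (144, 19.8, 142, 67.5), (146, 19.2, 144, 66.4), (148, 18.9, 145, 65.2), (150, 20.1, 143, 64.1), (152, 9.1, 121, 62.6), (154, 9.6, 69, 61.4), (156, 22.3, 45, 60.7), (158, 22.6, 48, 59.5), (160, 23.3, 64, 58.4), (162, 83.3, 145, 60.9), (164, 91.7, 201, 60.7)]
300 [(138, 10.8, 66, 71.0), (140, 8.9, 68, 69.8), (142, 20.8, 118, 68.7), (144, 19.7, 144, 67.5), (146, 21.0, 143, 66.4), (148, 20.1, 147, 65.2), (150, 20.0, 144, 64.1), (152, 8.8, 120, 62.5), (154, 9.7, 64, 61.3), (156, 23.0, 45, 60.7), (158, 24.6, 49, 59.6), (160, 22.9, 59, 58.4), (162, 82.7, 147, 60.9), (164, 91.3, 200, 60.6)]
320 [(138, 10.2, 61, 71.0), (140, 9.6, 67, 69.8), (142, 21.4, 119, 68.6), (144, 19.3, 144, 67.5), (146, 20.0, 145, 66.4), (148, 19.9, 145, 65.2), (150, 19.
[... 805 characters left out ...]
.2, 145, 60.8), (164, 92.0, 198, 60.7)]
row147 [(270, 62, 9), (272, 62, 9), (274, 62, 10), (276, 63, 10), (278, 111, 19), (280, 142, 20), (282, 144, 20), (284, 144, 21), (356, 145, 21), (358, 143, 19), (360, 143, 19), (362, 117, 10), (364, 69, 11), (366, 61, 8), (368, 62, 9), (370, 60, 10)]
row158 [(254, 63, 10), (256, 68, 9), (258, 121, 19), (260, 142, 21), (262, 142, 20), (264, 142, 20), (266, 143, 21), (268, 124, 17), (270, 79, 23), (272, 40, 25), (274, 38, 23), (276, 42, 23), (278, 42, 24), (364, 33, 23), (366, 35, 24), (368, 30, 24), (370, 56, 24), (372, 114, 18), (374, 140, 19), (376, 143, 19), (378, 144, 19), (380, 143, 21), (382, 131, 20), (384, 76, 10), (386, 62, 11), (388, 62, 10)]
```

servo_tool --deltas "0.4 -0.4 0.65 15 0 0 0;0.4 0 0 15 0 0 0;0.4 0 0 10 0 0 0;0.4 0 0 6 0 0 0;0.4 0 0 4 0 0 0;0.4 0 0 1.5 0 0 0;0.4 0 0 0 0 0 0;0.4 0 0 0 0 0 0"

```text
time_s: 7.58
position: [0.5695, 0.0289, 0.0313]
tool_rot: [[-0.973, -0.232, 0.001], [-0.232, 0.973, -0.0], [-0.001, -0.0, -1.0]]
ft_force: [-0.0, -0.8, -1.8]
grip_width: 0.0582
gripper_force: 44.4
```

servo_tool --deltas "0.4 0 0 1 0 0 0;0.4 0 0 0.8 0 0 0;0.4 0 0 0.5 0 0 0;0.4 0 0 0 0 0 0"

```text
time_s: 7.92
position: [0.5692, 0.029, 0.0286]
tool_rot: [[-0.973, -0.232, 0.0], [-0.232, 0.973, -0.0], [-0.0, -0.0, -1.0]]
ft_force: [-0.3, 0.8, -1.6]
grip_width: 0.0581
gripper_force: 44.4
```

servo_tool --deltas "0.4 0 0 0.5 0 0 0;0.4 0 0 0 0 0 0;0.4 0 0 0 0 0 0"

```text
time_s: 8.17
position: [0.5693, 0.029, 0.0284]
tool_rot: [[-0.973, -0.232, 0.0], [-0.232, 0.973, -0.0], [-0.0, -0.0, -1.0]]
ft_force: [-1.6, 1.4, 3.9]
grip_width: 0.0586
gripper_force: 45.0
```

servo_tool --deltas "0.4 0 0 0.5 0 0 0;0.4 0 0 0 0 0 0;0.4 0 0 0 0 0 0"

```text
time_s: 8.42
position: [0.5693, 0.029, 0.0284]
tool_rot: [[-0.973, -0.232, 0.001], [-0.232, 0.973, -0.0], [-0.001, -0.0, -1.0]]
ft_force: [-3.6, 1.4, 8.1]
grip_width: 0.0585
gripper_force: 45.5
```

servo_tool --deltas "0.4 0 0 -0.8 0 0 0;0.75 0 0 0 0 0 0;0.9 0 0 0 0 0 0;1 0 0 0 0 0 0;1 0 0 0 0 0 0;1 0 0 0 0 0 0;1 0 0 0 0 0 0"

```text
time_s: 9.0
position: [0.5692, 0.0289, 0.0283]
tool_rot: [[-0.973, -0.232, -0.0], [-0.232, 0.973, -0.0], [0.0, -0.0, -1.0]]
ft_force: [0.0, -0.2, -0.1]
grip_width: 0.0858
gripper_force: 0.0
```

servo_tool --deltas "1 0 0 -15 0 0 0;1 0 0 -25 0 0 0;1 0 0 -30 0 0 0;1 0 0 -30 0 0 0;1 0 0 -30 0 0 0;1 0 0 0 0 0 0;1 0 0 0 0 0 0"

```text
time_s: 9.58
position: [0.5697, 0.0289, 0.1597]
tool_rot: [[-0.973, -0.232, 0.003], [-0.232, 0.973, -0.001], [-0.003, -0.001, -1.0]]
ft_force: [-0.2, -0.1, -1.1]
grip_width: 0.085
gripper_force: 0.0
```

```bash
python3 - <<'E'
from rig import env
from h import *
s=env.observe();print(s['position'],s['ft_force'],s['grip_width'])
p=env.get_image('wrist');np.savez('pics/w5.npz',R=s['tool_rot'],t=s['position'],**{k:p[k] for k in ['img','depth','camera_matrix','world_to_cam']})
cv2.imwrite('pics/w5.png',p['img'][:,:,::-1])
for o in ['keeper_hinge','keeper_knob']:
    for d in env.spot_point(o,p)[:2]: print(o,d['uv'],d['conf'],atz(p,d['uv'],{'keeper_hinge':.046,'keeper_knob':.07}[o]))
E
```

```text
[0.5697183  0.0288971  0.15970673] [-0.17506892 -0.10513634 -1.07178986] 0.08503655419844065
keeper_hinge [315.3, 113.3] 0.94 [0.4848886  0.00518909 0.046     ]
keeper_hinge [72.7, 314.6] 0.47 [ 0.69123243 -0.15991483  0.046     ]
keeper_knob [589.4, 151.1] 0.73 [0.46705738 0.19100195 0.07      ]
```

View pics/w5.png

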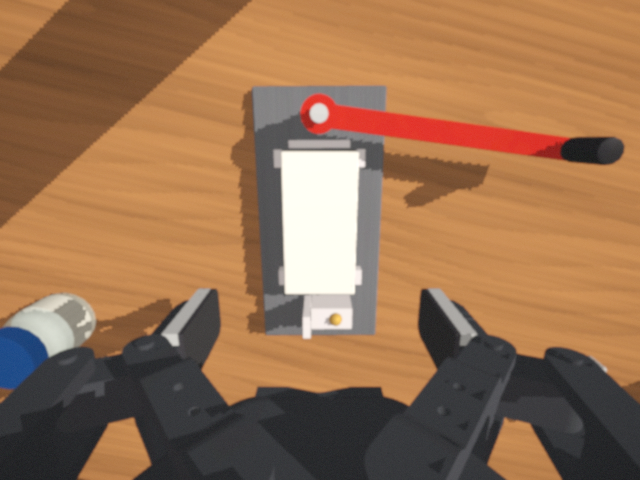

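The white board lies on the pile, top about (282–358, 150–295), and looks square. Next a numeric check against the base, then the keeper.

```bash
python3 - <<'E'
from h import *
p=np.load('pics/w5.npz');w=cloud(p);z=w[...,2];g=p['img'].min(2)
m=(z>.033)&(z<.041);m[:143]=0;m[298:]=0;m[:,:270]=0;m[:,368:]=0
m1=cv2.morphologyEx(m.astype(np.uint8),cv2.MORPH_OPEN,np.ones((9,9)))
W=fitblob(p,m1,.038,(320,220));print('white depth',W)
m2=cv2.morphologyEx((m&(g>190)).astype(np.uint8),cv2.MORPH_OPEN,np.ones((9,9)))
print('white col',fitblob(p,m2,.038,(320,220)))
P=w[np.abs(z-.01)<.003];P=P[np.hypot(P[:,0]-.5726,P[:,1]-.0289)<.14];B=rect(P);print('base',B)
a=np.radians(13.5);d=W[0]-B[0];print('rel base',d@[np.cos(a),np.sin(a)],d@[-np.sin(a),np.cos(a)])
print('plane',plane(w[170:280,295:345].reshape(-1,3)))
im=p['img'];hsv=cv2.cvtColor(im,cv2.COLOR_RGB2HSV)
r=((hsv[...,0]<6)|(hsv[...,0]>174))&(hsv[...,1]>170)&(z>.04)&(z<.055)
bar=w[r];print('bar',rect(bar))
k=(z>.08)&(z<.092)&(im.max(2)<90);k[:100]=0;k[200:]=0;k[:,:540]=0;print('knob top',np.median(w[k],0),k.sum(),rect(w[k]))
c=(z>.054)&(z<.062);c[:90]=0;c[140:]=0;c[:,:300]=0;c[:,345:]=0;print('cap',rect(w[c]))
E
```

```text
white depth (array([568.3,  27.8]), array([119.3,  59.7]), 13.39)
white col (array([568.3,  27.8]), array([119.4,  59.6]), 13.28)
base (array([572.4,  28.8]), array([230.3, 110.2]), 13.75)
rel base -4.220162037486402 -0.015243928588459132
plane (array([0.56742132, 0.02799957, 0.03791556]), array([-1.24619744e-04, -2.30841384e-04,  9.99999966e-01]))
bar (array([476.7,  92.7]), array([ 19.3, 190.1]), 97.54)
knob top [0.46658148 0.18848951 0.08563206] 716 (array([466. , 190.6]), array([15.8, 17.7]), 111.98)
cap (array([484.9,   7.5]), array([25.6, 25.5]), 57.57)
```

servo_tool --deltas "1 0 0 0 0 0 0.1214;1 0 0 0 0 0 0.1214;1 0 0 0 0 0 0.1214;1 0 0 0 0 0 0.1214;1 0 0 0 0 0 0.1214;1 0 0 0 0 0 0.1214;1 0 0 0 0 0 0.1214;1 0 0 0 0 0 0.1214"

```text
time_s: 10.4
position: [0.5687, 0.029, 0.1568]
tool_rot: [[-0.736, 0.677, -0.003], [0.677, 0.736, 0.0], [0.002, -0.002, -1.0]]
ft_force: [0.3, 0.5, 0.5]
grip_width: 0.0855
gripper_force: 0.0
```

servo_tool --deltas "1 0 0 0 0 0 0.1214;1 0 0 0 0 0 0.1214;1 0 0 0 0 0 0.1214;1 0 0 0 0 0 0.1214;1 0 0 0 0 0 0.1214;1 0 0 0 0 0 0.1214;1 34.3 -17.2 0 0 0 0;1 34.3 -17.2 0 0 0 0"

```text
time_s: 11.07
position: [0.5273, 0.0932, 0.1566]
tool_rot: [[-0.102, 0.995, -0.003], [0.995, 0.102, 0.0], [0.0, -0.003, -1.0]]
ft_force: [0.5, 0.5, 0.2]
grip_width: 0.0854
gripper_force: 0.0
```

servo_tool --deltas "1 34.3 -17.2 0 0 0 0;1 34.3 -17.2 0 0 0 0;1 34.3 -17.2 0 0 0 0;1 0 0 0 0 0 0;1 0 0 0 0 0 0"

```text
time_s: 11.48
position: [0.4643, 0.1917, 0.1574]
tool_rot: [[-0.108, 0.994, -0.002], [0.994, 0.108, -0.0], [-0.0, -0.002, -1.0]]
ft_force: [0.9, 0.1, -0.1]
grip_width: 0.0853
gripper_force: 0.0
```

```bash
python3 - <<'E'
from rig import env
from h import *
s=env.observe();R=s['tool_rot'];t=s['position'];print(t,R)
a=np.degrees(np.arctan2(R[1,1],R[0,1]));print('a',a,s['q'])
print('to knob, tool frame mm',(R.T@(np.array([.4665,.1905,.062])-t)*1e3).round(1))
p=env.get_image('wrist')
for d in env.spot_point('keeper_knob',p)[:2]: print(d, atz(p,d['uv'],.07))
w=cloud(p);z=w[...,2];k=(z>.08)&(z<.092)&(p['img'].max(2)<110);k&=np.hypot(w[...,0]-.4665,w[...,1]-.1905)<.02;print(k.sum(),rect(w[k]) if k.sum()>20 else '')
E
```

```text
[0.46434362 0.19166782 0.15744121] [[-1.08351450e-01  9.94110558e-01 -2.04012078e-03]
 [ 9.94112632e-01  1.08350817e-01 -4.18705042e-04]
 [-1.95190350e-04 -2.07347713e-03 -9.99997831e-01]]
a 6.220269544317308 [ 8.90545791e+00  2.11712940e+01  8.86806932e+01 -5.95540577e-03
  7.02672080e+01  2.68719335e+00]
to knob, tool frame mm [-1.4  2.2 95.4]
{'uv': [320.8, 241.1], 'conf': 0.75} [0.46533535 0.19035084 0.07      ]
505 (array([465.8, 192.7]), array([16.1, 16.8]), 104.7)
```

servo_tool --deltas "1 -0.4 1.7 25 0 0 0;1 0 0 30 0 0 0;1 0 0 20 0 0 0;1 0 0 13 0 0 0;1 0 0 7 0 0 0;0.5 0 0 0 0 0 0;0.2 0 0 0 0 0 0;0.1 0 0 0 0 0 0" --newtons 30

```text
time_s: 12.25
position: [0.4681, 0.19, 0.0641]
tool_rot: [[-0.105, 0.995, 0.002], [0.995, 0.105, 0.0], [0.0, 0.002, -1.0]]
ft_force: [-0.4, 0.0, 1.2]
grip_width: 0.0515
gripper_force: 0.0
```

servo_tool --deltas "0.1 0 0 0 0 0 0;0.1 0 0 0 0 0 0;0.1 0 0 0 0 0 0;0.1 0 0 0 0 0 0;0.1 0 0 0 0 0 0"

```text
time_s: 12.67
position: [0.4677, 0.1903, 0.0639]
tool_rot: [[-0.105, 0.994, 0.001], [0.994, 0.105, 0.0], [0.0, 0.001, -1.0]]
ft_force: [-0.2, 0.4, 7.2]
grip_width: 0.0169
gripper_force: 30.4
```

servo_tool --deltas "0.1 0 0 -0.7 0 0 0;0.1 -0.3 7.4 0 0 0 0.04;0.1 -0.6 14.75 0 0 0 0.08;0.1 -0.6 14.75 0 0 0 0.08;0.1 -0.6 14.75 0 0 0 0.08;0.1 0 0 0 0 0 0"

```text
time_s: 13.17
position: [0.521, 0.1877, 0.0639]
tool_rot: [[0.178, 0.984, 0.001], [0.984, -0.178, -0.0], [0.0, 0.002, -1.0]]
ft_force: [-0.1, -0.5, 4.4]
grip_width: 0.0168
gripper_force: 30.3
```

```bash
cat > arc.py <<'E'
from rig import env
import numpy as np
s=env.observe();R=s['tool_rot'];t=s['position'];v=(t[:2]-[.4851,.0077])*1e3
print('t',t.round(4),'r',np.hypot(*v).round(1),'phi',np.degrees(np.arctan2(v[1],v[0])).round(2),'tool phi',np.degrees(np.arctan2(R[1,0],R[0,0])).round(2),'F',(R.T@s['ft_force']).round(1),'w',s['grip_width'],s['gripper_force'],s['time_s'])
E
python3 arc.py
```

```text
t [0.521  0.1877 0.0639] r 183.5 phi 78.74 tool phi 79.75 F [-0.5 -0.  -4.4] w 0.01681290817236245 30.348479747772217 13.1667
```

servo_tool --deltas "0.1 -0.6 14.75 0 0 0 0.08;0.1 -0.6 14.75 0 0 0 0.08;0.1 -0.6 14.75 0 0 0 0.08;0.1 -0.6 14.75 0 0 0 0.08;0.1 -0.6 14.75 0 0 0 0.08;0.1 -0.6 14.75 0 0 0 0.08;0.1 -0.6 14.75 0 0 0 0.08;0.1 0 0 0 0 0 0"

```text
time_s: 13.83
position: [0.6109, 0.1413, 0.0639]
tool_rot: [[0.673, 0.739, -0.001], [0.739, -0.673, -0.001], [-0.002, 0.0, -1.0]]
ft_force: [-3.8, -3.3, 5.7]
grip_width: 0.017
gripper_force: 30.4
```

```bash
python3 arc.py
```

```text
t [0.6109 0.1413 0.0639] r 183.6 phi 46.72 tool phi 47.68 F [-5.  -0.6 -5.7] w 0.0170157406125711 30.439122319221497 13.8333
```

servo_tool --deltas "0.1 -0.8 13.8 0 0 0 0.075;0.1 -0.7 13.8 0 0 0 0.075;0.1 -0.7 13.8 0 0 0 0.075;0.1 -0.6 13.8 0 0 0 0.075;0.1 -0.6 13.8 0 0 0 0.075;0.1 0 0 0 0 0 0;0.1 0 0 0 0 0 0"

```text
time_s: 14.42
position: [0.6503, 0.0873, 0.064]
tool_rot: [[0.895, 0.445, -0.003], [0.445, -0.895, -0.0], [-0.003, -0.001, -1.0]]
ft_force: [-5.4, -1.3, 4.3]
grip_width: 0.017
gripper_force: 30.3
```

```bash
python3 arc.py; python3 - <<'E'
from rig import env
from h import *
p=env.get_image('wrist');cv2.imwrite('pics/w6.png',p['img'][:,:,::-1])
E
```

```text
t [0.6503 0.0873 0.064 ] r 183.4 phi 25.74 tool phi 26.45 F [-5.4 -1.2 -4.3] w 0.0169590720869717 30.327097177505493 14.4167
```

View pics/w6.png

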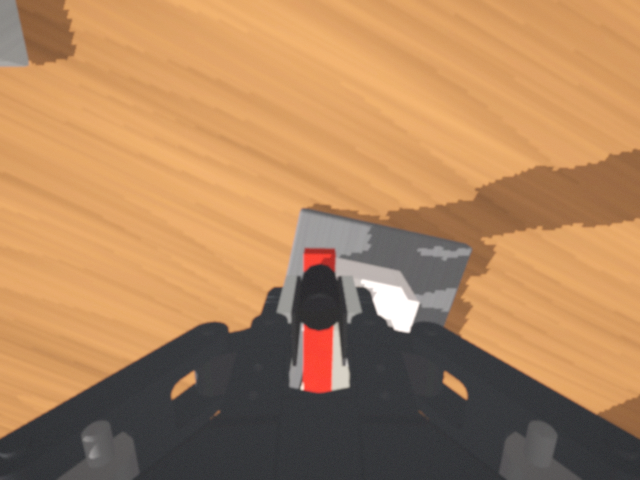

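The knob at (320,295) is pinched, with the bar just before the latch post at (390,300). I'll push on gently.

servo_tool --deltas "0.1 -0.5 4 -0.4 0 0 0.022;0.1 -0.1 4 0 0 0 0.022;0.1 -0.1 3 0 0 0 0.016;0.1 0 2 0 0 0 0.011;0.1 0 2 0 0 0 0.011;0.1 0 0 0 0 0 0"

```text
time_s: 14.97
position: [0.6554, 0.0754, 0.0641]
tool_rot: [[0.929, 0.37, -0.004], [0.37, -0.929, 0.002], [-0.003, -0.004, -1.0]]
ft_force: [-7.2, 0.8, 2.6]
grip_width: 0.0164
gripper_force: 30.3
```

```bash
python3 arc.py
```

```text
t [0.6554 0.0754 0.0641] r 183.3 phi 21.68 tool phi 21.73 F [-6.5 -3.4 -2.5] w 0.016385115153169365 30.289358496665955 14.9667
```

servo_tool --deltas "0.1 -0.3 2 0 0 0 0.011;0.1 0 2 0 0 0 0.011;0.1 0 2 0 0 0 0.011;0.1 0 2 0 0 0 0.011;0.1 0 0 0 0 0 0"

```text
time_s: 15.38
position: [0.6587, 0.0664, 0.0641]
tool_rot: [[0.945, 0.328, -0.002], [0.328, -0.945, 0.0], [-0.002, -0.001, -1.0]]
ft_force: [-6.4, -2.1, 1.3]
grip_width: 0.0167
gripper_force: 30.2
```

```bash
python3 arc.py
```

```text
t [0.6587 0.0664 0.0641] r 183.3 phi 18.7 tool phi 19.16 F [-6.8 -0.1 -1.3] w 0.01671846456754922 30.19407033920288 15.3833
```

servo_tool --deltas "0.1 -0.3 2.5 0 0 0 0.0137;0.1 0 2.5 0 0 0 0.0137;0.1 0 2.5 0 0 0 0.0137;0.1 0 2.5 0 0 0 0.0137;0.1 0 2 0 0 0 0.011;0.1 0 2 0 0 0 0.011;0.1 0 0 0 0 0 0"

```text
time_s: 15.97
position: [0.6627, 0.0527, 0.064]
tool_rot: [[0.967, 0.254, -0.002], [0.254, -0.967, -0.0], [-0.002, -0.0, -1.0]]
ft_force: [-5.0, -1.4, 1.3]
grip_width: 0.0167
gripper_force: 30.2
```

```bash
python3 arc.py
```

```text
t [0.6627 0.0527 0.064 ] r 183.2 phi 14.2 tool phi 14.74 F [-5.2  0.1 -1.3] w 0.01672936359012959 30.17797350883484 15.9667
```

Still free of the stop, so I'll press on in small steps until it resists.

servo_tool --deltas "0.1 -0.2 1 0 0 0 0.0054;0.1 0 1 0 0 0 0.0054;0.1 0 1 0 0 0 0.0054;0.1 0 1 0 0 0 0;0.1 0 0 0 0 0 0;0.1 0 0 0 0 0 0"

```text
time_s: 16.47
position: [0.6629, 0.0517, 0.064]
tool_rot: [[0.971, 0.241, -0.003], [0.241, -0.971, 0.004], [-0.002, -0.005, -1.0]]
ft_force: [-7.2, 9.2, 1.9]
grip_width: 0.0165
gripper_force: 30.4
```

```bash
python3 arc.py
```

```text
t [0.6629 0.0517 0.064 ] r 183.2 phi 13.89 tool phi 13.93 F [ -4.8 -10.7  -1.8] w 0.016513694027211347 30.402359068393707 16.4667
```

servo_tool --deltas "0.1 0 1 0 0 0 0;0.1 0 0.5 0 0 0 0;0.1 0 0 0 0 0 0;0.1 0 0 0 0 0 0"

```text
time_s: 16.8
position: [0.663, 0.0515, 0.064]
tool_rot: [[0.97, 0.241, -0.004], [0.241, -0.97, 0.006], [-0.002, -0.007, -1.0]]
ft_force: [-8.7, 15.5, 4.3]
grip_width: 0.0168
gripper_force: 30.6
```

```bash
python3 arc.py
```

```text
t [0.663  0.0515 0.064 ] r 183.2 phi 13.83 tool phi 13.96 F [ -4.8 -17.1  -4.1] w 0.01679722125047696 30.62958598136902 16.8
```

servo_tool --deltas "0.1 -0.5 -1.8 0 0 0 0;0.1 0 0 0 0 0 0;0.35 0 0 0 0 0 0;0.6 0 0 0 0 0 0;0.6 0 0 0 0 0 0;0.6 0 0 0 0 0 0;0.6 0 0 0 0 0 0;0.6 0 0 0 0 0 0"

```text
time_s: 17.47
position: [0.6639, 0.0492, 0.0644]
tool_rot: [[0.971, 0.24, 0.0], [0.24, -0.971, -0.0], [0.0, 0.0, -1.0]]
ft_force: [-0.6, -0.2, 0.6]
grip_width: 0.0512
gripper_force: 0.0
```

servo_tool --deltas "0.6 0 0 -15 0 0 0;0.6 0 0 -25 0 0 0;0.6 0 0 -30 0 0 0;0.6 0 0 -30 0 0 0;0.6 -30 0 -20 0 0 0;0.6 -30 0 0 0 0 0;0.6 -30 0 0 0 0 0;0.6 -30 0 0 0 0 0"

```text
time_s: 18.13
position: [0.5458, 0.0204, 0.1847]
tool_rot: [[0.971, 0.24, 0.001], [0.24, -0.971, -0.0], [0.001, 0.0, -1.0]]
ft_force: [0.5, -0.1, 0.4]
grip_width: 0.051
gripper_force: 0.0
```

servo_tool --deltas "0.6 -30 0 0 0 0 0;0.6 -30 0 0 0 0 0;0.6 0 0 0 0 0 0;0.6 0 0 0 0 0 0"

```text
time_s: 18.47
position: [0.4884, 0.0059, 0.1851]
tool_rot: [[0.971, 0.239, 0.001], [0.239, -0.971, -0.0], [0.001, 0.0, -1.0]]
ft_force: [-0.7, -0.2, -0.2]
grip_width: 0.0514
gripper_force: 0.0
```

```bash
python3 - <<'E'
from rig import env
from h import *
s=env.observe();print(s['position'],s['ft_force'],s['time_s'])
p=env.get_image('wrist');np.savez('pics/w7.npz',**{k:p[k] for k in ['img','depth','camera_matrix','world_to_cam']})
cv2.imwrite('pics/w7.png',p['img'][:,:,::-1])
w=cloud(p);z=w[...,2];im=p['img'];hsv=cv2.cvtColor(im,cv2.COLOR_RGB2HSV)
r=((hsv[...,0]<6)|(hsv[...,0]>174))&(hsv[...,1]>170)&(z>.046)&(z<.055);print('bar',rect(w[r]))
P=w[np.abs(z-.01)<.003];P=P[np.hypot(P[:,0]-.5726,P[:,1]-.0289)<.14];print('base',rect(P))
m=(np.abs(z-.038)<.003)&(im.min(2)>110)&(np.hypot(w[...,0]-.568,w[...,1]-.028)<.072);print('white',rect(w[m]),m.sum())
m=(np.abs(z-.038)<.003)&(np.hypot(w[...,0]-.568,w[...,1]-.028)<.069);print('white',rect(w[m]),m.sum())
E
```

```text
[0.48837882 0.00594571 0.18509177] [-0.65322902 -0.1567639  -0.15926143] 18.4667
bar (array([564.1,  27.9]), array([174.8,  19.3]), 14.77)
base (array([562.5,  27. ]), array([208.2, 110.2]), 13.7)
white (array([569.1,  28.6]), array([120. ,  60.1]), 13.3) 8036
white (array([569.1,  28.6]), array([120. ,  60.1]), 13.3) 8036
```

View pics/w7.png

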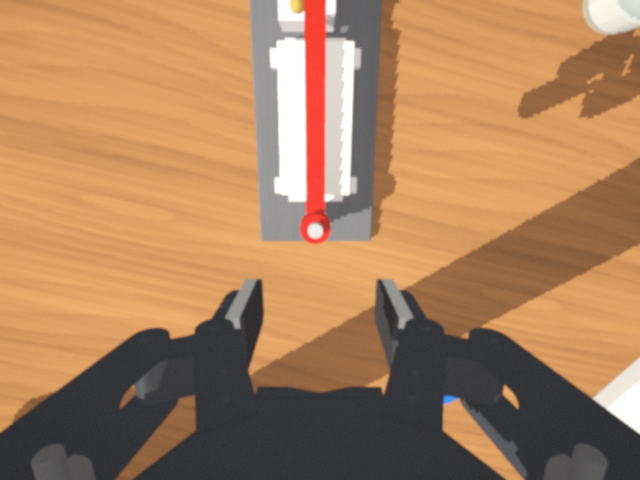

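The bar lies shut along the pile's centreline, with the brass ball at (297,6) up and clear on its +y side. The white board is still square, so I'm handing in.

```bash
python3 -c "
from rig import env
print(env.close_job())"
```

```text
the job is handed in; nothing more can be done
None
```

The white board lies square on the charcoal board (within about 0.5 mm by camera), the keeper is shut past the ball against its stop, the jar, block and pliers were left alone, and I handed the job in at about 18.5 s.

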